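Rock the tipping bucket of a rain gauge over and back

TASK

The cover is off the rain gauge so that its tipping bucket can be checked for free movement: with the fingertips, press the raised end of the bucket lightly down, just until it falls over to its other side by itself, then press the end that has come up in the same way so that it tips back, and draw the hand away, leaving the bucket lying as it was found. Do not bear down on the bucket against its stops, and do not lift, tilt or shift the gauge. Leave its bubble level, the cover and the other things on the table alone.

Things in the scene. Friction and masses are not known exactly. Their poses are not given: they have to be found in the camera images.
- gauge: Working part of the rain gauge, 1.3 kg, loose on three feet, turned any way round: grey metal base plate 160 mm across, top face 28 mm above the table. Origin: centre of underside, at table height; z up. The bucket lies along its x over the centre, between brackets at y = -27 and +27 mm (78 mm high); at y = +30 to +39 a switch stands 108 mm high. Near the bucket's ends nothing else is above 65 mm.
- bucket: White plastic see-saw, 136 x 40 mm, 60 g: two troughs with a divider between (top 43 mm above the pivot). Origin: pivot, 70 mm above the table; x along the bucket, z up. Swings freely about y, 0.34 rad either side of level, to unyielding stops. Top-heavy: one end is always up, the other down. Under 1 N on it turns the bucket; a few mm past level it falls on by itself, away from the finger.
- lip_a (a point): Point on the upper face of the flat pouring lip at the bucket's +x end, on its centre line, 56 mm from the pivot. The lip is 40 mm wide and 38 mm long, from 26 mm inward of this point (where side walls begin, rising steeply to the divider) to the bucket's end 12 mm outward. Height above the table: 95 mm with this end up, 77 mm with the bucket level, 58 mm with this end down.
- lip_b (a point): The same point on the like lip at the bucket's -x end, 56 mm from the pivot; it is up when lip_a is down, and down when lip_a is up.
- level: round bubble level, brass with a domed window, 26 mm across and 12 mm high, fixed on the base plate beside the bucket (at y = -56 mm in the gauge's frame), its top 40 mm above the table. Origin: centre of its underside. Not to be touched.
- cover: the gauge's silver aluminium housing with the funnel in its top: an upright cylinder 170 mm across and 230 mm tall, standing loose on the table to one side, about 0.75 kg. Origin: centre of its underside. To be left alone.
- knotboard: white plastic knot-practice board, 150 by 240 by 12 mm, with four pegs and a cleat, 51 mm high in all, lying loose on the other side. Origin: centre of its underside. To be left alone.
- flashlight: black flashlight with rubber edges, lying on the table, 158 mm long along its x axis, 38 mm thick. Origin: on the table below its middle. To be left alone.
- tumbler: frosted glass tumbler, upright, 76 mm across the rim, 95 mm tall. Origin: centre of its underside. To be left alone.
There are look-alikes about, which are no part of the job. Several things have the shape of the gauge; the one meant has the colours described above.

How it is judged:
By the outcome, as a careful person would: the job done as asked, in the order asked, and still so for the second after the job is handed in, with the robot touching nothing.
It also fails if it takes over 48 s, if anything falls off the work surface, if the arm or the gripper's body presses on something with over 40 N, if the wrist force passes 120 N, or if a joint passes its speed limit or range.

ROBOT

A 7-joint arm with a two-finger parallel gripper is mounted at the origin on the work surface. World frame = base frame: x ahead of the robot, y to its left, z up, the work surface at z = 0. Lengths are in m, angles in rad, forces in N, time in s.
With the tool pointing down it reaches from about 0.425 to 0.875 m from the base axis. Payload 4.7 kg.
Tool frame: the origin (TCP) lies between the finger pads; the fingertips stand 19 mm ahead of it and the grasp point (between the pads) is the TCP (ctrl.tip_extent is the distance from the TCP to the fingertips, in m); z points along the fingers, y is the line along which they close (so a half turn about z gives the same grasp; the last joint's range is limited). The gripper opens to 87 mm and grips with 3 to 60 N. Pads are 19 mm wide; open, the fingers measure 117 mm over their backs; the gripper's body (75 mm by 190 mm) begins 51 mm behind the grasp point.
Start: joints at [-1.159, 0.321, -0.07, 1.45, 0.023, 1.371, -0.057], TCP at [0.252, 0.599, 0.242] pointing down, gripper open.
Joint ranges: [-2.86, 2.86], [-0.3, 2.09], [-1.38, 1.24], [0.06, 2.45], [-1.56, 4.7], [0.09, 2.05], [-2.69, 2.69]. Speed limits (rad/s): [2.57, 2.57, 3.14, 3.14, 3.14, 3.14, 3.14].

INTERFACE

Orientations are given as a rotation vector (axis times angle).
In Python, from bench import ctrl gives the robot as it stands.
- The arm moves only by the shell command python3 -m crank 'ROWS' [OPENING] [FORCE]. ROWS is JSON, a list of rows, each an object of numbers: "tx", "ty", "tz": the shift along the tool's x, y, z in mm; "turn": the turn about the tool's z in units of 5 degrees (1.0 is 5 degrees). In form: [{"tx": .., "ty": .., "tz": .., "turn": ..}, ...]. A call has 1 to 5 rows; each row is the pose to reach, as a shift and turn from the pose commanded when the call began, along the tool's axes at that moment; what a row does not reach only later rows make up. A row lasts 1/8 s, in which the tool goes at most 62.5 mm and 10.7 degrees, less where a joint would pass 70% of its speed; a pose out of reach is approached as far as the arm can. A call with a gripper value outside its range is refused whole. OPENING is the finger opening in mm, from 0 to 87, set as the call begins (- or left out, the last holds). The fingers move at their own pace and stop on an object; FORCE is the grip in N (left out, the last holds). Time passes only in rows, so rows that repeat a pose let the fingers close. It gives the time, the measured TCP pose, the force, the opening and the grip force at its end, in the units of the state.
- ctrl.get_state(): the state, without advancing time (a new reading comes with each control period).
- ctrl.get_image(name): name is "scene" or "top" or "wrist"; returns (picture, depth): 420x560x3 uint8, red, green, blue; 420x560 float32, m along the optical axis (not along the pixel's ray), 0 where there is no reading.
- ctrl.camera_model(name): a dict with "intrinsics" (3x3 intrinsics, pixels), "origin" and "orientation" of the camera in the world. Camera axes: x right, y down, z forward; pixel columns grow to the right and rows downward; lengths in m; the calibration is good to about 2 mm. A picture is of the moment at which its call begins: read the wrist's pose just before it. camera_model takes no time and is no camera call; for the wrist camera it gives the pose at the moment of the call.
- ctrl.close_job(): hands the job in; it is judged then, once.
Trained networks look in the newest picture that a camera, given by its name, has taken for a name from the list of things; names that differ only in an ending like _2 or _b are one class to them, and where a whole thing is asked for, a point or a joint stands for the part that bears it (a point fixed in the world has none). Each returns a list of dicts, best first, with "confidence" (0 to 1); they miss things now and then, are a little off and sometimes report something else, mostly with a low value. They report only what shows in the picture. A call takes as long as a camera call. They do not tell look-alikes from the thing itself.
- ctrl.recognise(camera, query): "xyz" ([x, y, z] in m, in world coordinates, good to about 4 mm: the middle of the surface that is visible of it).
- ctrl.mark_of(camera, query): "xyz" ([x, y, z] in m, in world coordinates, good to about 4 mm: a listed point, or the origin of a listed thing).
The state is a dict: "time": time; "joint_positions": joint angles; "qd": joint speeds; "joint_torque": joint torques, N m; "position": TCP position; "tool_rot": TCP orientation; "ft_force": force on the tool from outside, world axes, zero at the start; "torque": the same for the moment, N m; "grip_width": opening from 0.0 (shut) to 1.0 (fully open); "grip_force": force on a finger pad.
Only numpy, scipy, OpenCV 4.12 (cv2) and the standard library are available. Lean on these libraries where they do the work, as an engineer would, in place of code of your own. Each camera call takes 0.05 s, during which the arm holds its last target. There are 200 camera calls.

## Working session

There is one attempt and no reset: what is moved stays moved. The work goes in short steps, Python scripts to look and compute and a shell command to move; the robot and the scene stay as the last step left them, time stands still between calls to the robot, and variables do not carry over. Pictures are saved under pics/ and viewed, at most 10 in all, crops included, and the job is handed in when it is done.

```bash
mkdir -p pics; python3 - <<'E'
from bench import ctrl
import cv2,numpy as np
s=ctrl.get_state();print(s['time'],s['position'],s['tool_rot'],s['grip_width'],ctrl.tip_extent)
ims=[]
for c in('scene','top'):
    im,d=ctrl.get_image(c);cv2.imwrite(f'pics/{c}0.png',im[:,:,::-1]);np.save(f'd_{c}.npy',d)
    for q in('gauge','bucket','lip_a','lip_b','level','cover','knotboard','tumbler','flashlight'):
        print(c,q,[(np.round(r['xyz'],3).tolist(),round(r['confidence'],2)) for r in ctrl.mark_of(c,q)])
E
```

```text
0.0 [0.25163923 0.59875126 0.24044581] [-6.20617316e-01 -3.07940781e+00  3.01144158e-03] 0.9983832322856074 0.019
scene gauge [([0.562, 0.197, 0.0], 0.81), ([0.292, -0.196, 0.002], 0.78), ([0.519, -0.011, 0.001], 0.65), ([0.33, 0.174, 0.003], 0.59)]
scene bucket [([0.327, 0.176, 0.067], 0.91), ([0.52, -0.016, 0.07], 0.89), ([0.564, 0.198, 0.066], 0.71), ([0.292, -0.197, 0.068], 0.63)]
scene lip_a [([0.273, 0.176, 0.079], 0.89), ([0.495, -0.069, 0.058], 0.83), ([0.619, 0.174, 0.072], 0.7), ([0.252, -0.155, 0.077], 0.69), ([0.331, -0.231, 0.078], 0.6), ([0.516, 0.224, 0.077], 0.59), ([0.38, 0.168, 0.078], 0.53)]
scene lip_b [([0.273, 0.176, 0.079], 0.89), ([0.495, -0.069, 0.058], 0.83), ([0.619, 0.174, 0.072], 0.7), ([0.252, -0.155, 0.077], 0.69), ([0.331, -0.231, 0.078], 0.6), ([0.516, 0.224, 0.077], 0.59), ([0.38, 0.168, 0.078], 0.53)]
scene level [([0.251, -0.234, 0.028], 0.4), ([0.588, 0.252, 0.027], 0.36)]
scene cover [([0.552, 0.431, -0.0], 0.86)]
scene knotboard [([0.472, -0.405, -0.003], 0.62)]
scene tumbler [([0.746, -0.228, 0.002], 0.88)]
scene flashlight [([0.765, 0.28, -0.0
[... 416 characters left out ...]
1), ([0.497, -0.067, 0.057], 0.88), ([0.538, 0.026, 0.096], 0.85), ([0.515, 0.228, 0.073], 0.85), ([0.27, 0.179, 0.08], 0.64)]
top lip_b [([0.38, 0.165, 0.077], 0.96), ([0.331, -0.24, 0.077], 0.95), ([0.615, 0.175, 0.078], 0.92), ([0.253, -0.15, 0.078], 0.91), ([0.497, -0.067, 0.057], 0.88), ([0.538, 0.026, 0.096], 0.85), ([0.515, 0.228, 0.073], 0.85), ([0.27, 0.179, 0.08], 0.64)]
top level [([0.336, 0.228, 0.026], 0.65), ([0.468, -0.002, 0.031], 0.62), ([0.255, -0.232, 0.026], 0.62), ([0.587, 0.252, 0.028], 0.45)]
top cover [([0.475, -0.398, -0.002], 0.73), ([0.55, 0.43, 0.0], 0.69)]
top knotboard [([0.478, -0.401, -0.001], 0.58)]
top tumbler []
top flashlight [([0.763, 0.279, 0.002], 0.9)]
```

View pics/top0.png

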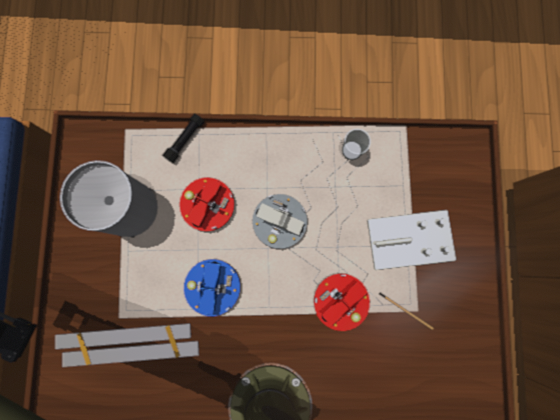

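View pics/scene0.png

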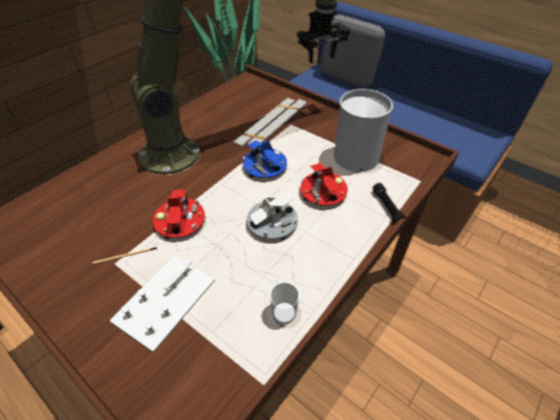

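The top view shows the grey gauge with the white bucket at about (280, 220). Red and blue look-alikes stand around it. Its level is at (272, 239), so the −y side faces the robot, lip_a is down and lip_b, at (0.538, 0.026), is up.

```bash
cat > h.py <<'E'
from bench import ctrl
import numpy as np
from scipy.spatial.transform import Rotation as R
def axes():
    s=ctrl.get_state(); M=R.from_rotvec(s['tool_rot']).as_matrix(); return s,M
def go(p,yawy=None):
    """tool-axis shift (mm) to bring TCP to p; turn units to align tool y with world yaw (mod 180)"""
    s,M=axes(); d=M.T@(np.array(p)-s['position'])*1000
    t=None
    if yawy is not None:
        v=M.T@np.array([np.cos(yawy),np.sin(yawy),0]); t=np.degrees(np.arctan2(-v[0],v[1])); t=(t+90)%180-90
        t=round(t/5,2)
    print('t',round(s['time'],2),'pos',s['position'].round(4),'F',np.round(s['ft_force'],2),'shift',d.round(1),'turn',t)
E
python3 - <<'E'
from h import *
s,M=axes();print(M.round(3))
go([.252,.599,.34]); go([.46,-.01,.34],np.radians(-24)); print(s['joint_positions'])
m=ctrl.camera_model('wrist'); print((np.array(m['origin'])-s['position']).round(3),m['orientation'])
E
```

```text
[[-0.922  0.387  0.   ]
 [ 0.387  0.922  0.   ]
 [-0.     0.    -1.   ]]
t 1.0 pos [0.2518 0.5993 0.2416] F [ 0.43 -0.22 -0.2 ] shift [ -0.3  -0.2 -98.4] turn None
t 1.0 pos [0.2518 0.5993 0.2416] F [ 0.43 -0.22 -0.2 ] shift [-427.9 -481.   -98.4] turn -17.76
[-1.1589041   0.32097388 -0.07012191  1.45051487  0.02261498  1.37077947
 -0.05691284]
[-0.077  0.034  0.143] [2.3925396  1.58859206 0.25028886]
```

```bash
python3 -m crank '[{"tz":-60},{"tz":-100},{"tx":-35,"ty":-37,"tz":-100},{"tx":-75,"ty":-78,"tz":-100},{"tx":-115,"ty":-120,"tz":-100}]' 0 5; python3 -m crank '[{"tx":-40,"ty":-42},{"tx":-80,"ty":-84},{"tx":-120,"ty":-126},{"tx":-160,"ty":-168},{"tx":-200,"ty":-210}]'; python3 -m crank '[{"tx":-40,"ty":-42,"turn":2},{"tx":-80,"ty":-84,"turn":4},{"tx":-120,"ty":-126,"turn":6},{"tx":-160,"ty":-168,"turn":8},{"tx":-165,"ty":-172,"turn":10}]'; python3 -m crank '[{"turn":2},{"turn":4},{"turn":6},{"turn":8},{"turn":8}]'
python3 - <<'E'
from h import *
import cv2
s,M=axes();print(s['joint_positions'].round(2));go([.50,-.05,.32],np.radians(-24))
im,d=ctrl.get_image('wrist');cv2.imwrite('pics/w1.png',im[:,:,::-1])
for q in('gauge','bucket','lip_a','level'):
    print(q,[(np.round(r['xyz'],3).tolist(),round(r['confidence'],2)) for r in ctrl.mark_of('wrist',q)])
E
```

```text
[-1.16  0.32 -0.07  1.45  0.02  1.37 -0.06]
t 1.0 pos [0.2518 0.5993 0.2416] F [ 0.43 -0.22 -0.2 ] shift [-480.3 -502.4  -78.4] turn -17.76
gauge []
bucket []
lip_a []
level []$[0]: bad value
$[0]: bad value
$[0]: bad value
$[0]: bad value
```

View pics/w1.png

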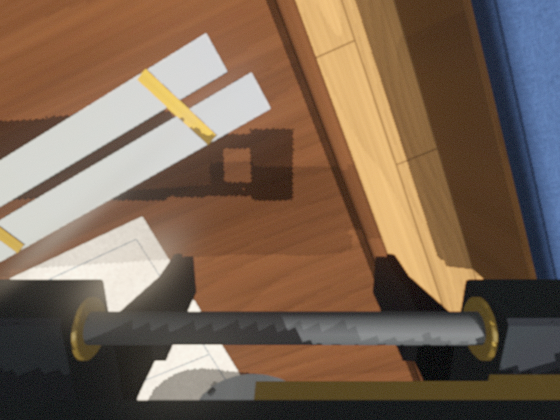

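The wrist camera sees ahead of the fingers, toward +tool x. Nothing moved because every row needs all four keys.

```bash
python3 -m crank '[{"tx":0,"ty":0,"tz":-60,"turn":0},{"tx":0,"ty":0,"tz":-90,"turn":0},{"tx":-35,"ty":-40,"tz":-90,"turn":0},{"tx":-75,"ty":-85,"tz":-90,"turn":0},{"tx":-115,"ty":-130,"tz":-90,"turn":0}]' 0 5; python3 -m crank '[{"tx":-40,"ty":-45,"tz":0,"turn":0},{"tx":-80,"ty":-90,"tz":0,"turn":0},{"tx":-120,"ty":-135,"tz":0,"turn":0},{"tx":-160,"ty":-180,"tz":0,"turn":0},{"tx":-200,"ty":-225,"tz":0,"turn":0}]'; python3 -m crank '[{"tx":-40,"ty":-45,"tz":0,"turn":2},{"tx":-80,"ty":-90,"tz":0,"turn":4},{"tx":-120,"ty":-135,"tz":0,"turn":6},{"tx":-160,"ty":-180,"tz":0,"turn":8},{"tx":-165,"ty":-195,"tz":0,"turn":10}]'; python3 -m crank '[{"tx":0,"ty":0,"tz":0,"turn":2},{"tx":0,"ty":0,"tz":0,"turn":4},{"tx":0,"ty":0,"tz":0,"turn":6},{"tx":0,"ty":0,"tz":0,"turn":8},{"tx":0,"ty":0,"tz":0,"turn":8}]'
python3 - <<'E'
from h import *
import cv2
s,M=axes();print(s['joint_positions'].round(2));go([.481,-.096,.32],np.radians(-24))
im,d=ctrl.get_image('wrist');cv2.imwrite('pics/w2.png',im[:,:,::-1]);np.save('d_w2.npy',d)
for q in('gauge','bucket','lip_a','level'):
    print(q,[(np.round(r['xyz'],3).tolist(),round(r['confidence'],2)) for r in ctrl.mark_of('wrist',q)])
E
```

```text
time: 1.88
position: [0.3081, 0.4331, 0.3317]
tool_rot: [0.62, 3.079, 0.001]
ft_force: [0.6, 0.5, 0.3]
grip_width: 0.515
grip_force: 0.0
time: 2.5
position: [0.4051, 0.148, 0.3319]
tool_rot: [0.62, 3.079, 0.002]
ft_force: [0.7, 0.1, 0.3]
grip_width: 0.024
grip_force: 0.0
time: 3.12
position: [0.4815, -0.0985, 0.3318]
tool_rot: [1.879, 2.516, -0.001]
ft_force: [-0.3, -0.0, 0.9]
grip_width: 0.012
grip_force: 0.0
time: 3.75
position: [0.4813, -0.0938, 0.3317]
tool_rot: [2.615, 1.741, 0.001]
ft_force: [-0.0, 0.0, -0.3]
grip_width: 0.009
grip_force: 0.0
[-0.45 -0.08  0.56  1.71  0.04  1.5  -0.29]
t 3.75 pos [ 0.4813 -0.0938  0.3317] F [-0.02  0.02 -0.29] shift [-2.1  0.6 11.7] turn 0.26
gauge [([0.519, -0.016, -0.0], 0.92), ([0.293, -0.195, 0.0], 0.76)]
bucket [([0.516, -0.018, 0.072], 0.88)]
lip_a [([0.252, -0.155, 0.072], 0.89), ([0.498, -0.066, 0.054], 0.69), ([0.534, 0.033, 0.099], 0.6)]
level [([0.466, 0.008, 0.03], 0.75)]
```

View pics/w2.png

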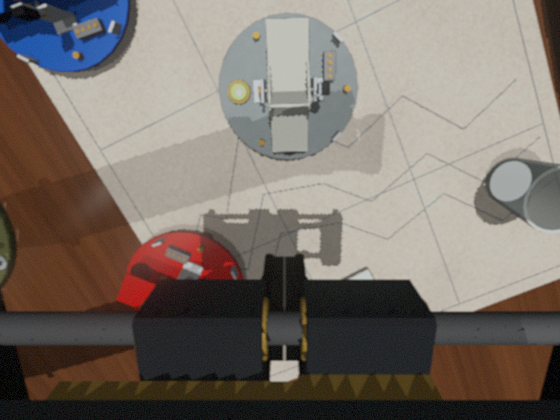

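The wrist view has the grey gauge at (288, 87) with the bucket along image vertical, so the tool is aligned. The level is at (238, 92), the down end at (290, 135) and the up end at (288, 25). I'll refine with depth.

```bash
python3 - <<'E'
from h import *
d=np.load('d_w2.npy'); m=ctrl.camera_model('wrist'); K=np.array(m['intrinsics']); o=np.array(m['orientation'])
print(o.shape,np.array(m['origin']).round(3))
C=o if o.shape==(3,3) else R.from_rotvec(o).as_matrix()
v,u=np.mgrid[0:200,180:380]; z=d[v,u]
P=np.stack([(u-K[0,2])/K[0,0]*z,(v-K[1,2])/K[1,1]*z,z],-1)@C.T+np.array(m['origin'])
# columns along bucket centre line (gauge frame approx yaw -114)
for c in (275,288,300):
    print(c); print(np.c_[np.arange(10,160,10),P[10:160:10,c-180].round(3)])
pl=P[(P[...,2]>.02)&(P[...,2]<.033)]
import cv2
cc,r=cv2.minEnclosingCircle((pl[:,:2]*1000).astype(np.float32)); print('plate',cc,r)
A=np.array([-.403,-.915]);B=np.array([.915,-.403])
q=(P[...,:2]-np.array([.518,-.015])); x=q@A; y=q@B; Z=P[...,2]
for lo,hi in((-.075,-.03),(.03,.075)):
    k=(x>lo)&(x<hi)&(abs(y)<.026)&(Z>.045)&(Z<.115)
    xy=P[k]; print(k.sum(),'x',np.percentile(x[k],[1,50,99]).round(4),'y',np.percentile(y[k],[1,50,99]).round(4),'z',np.percentile(Z[k],[1,50,99]).round(4))
    rr=cv2.minAreaRect((xy[:,:2]*1000).astype(np.float32));print(rr)
E
```

```text
(3,) [ 0.515 -0.015  0.475]
275
[[ 1.00e+01  5.40e-01  7.20e-02 -1.00e-03]
 [ 2.00e+01  5.32e-01  4.60e-02  9.80e-02]
 [ 3.00e+01  5.28e-01  3.90e-02  9.60e-02]
 [ 4.00e+01  5.25e-01  3.10e-02  9.40e-02]
 [ 5.00e+01  5.22e-01  2.40e-02  9.10e-02]
 [ 6.00e+01  5.18e-01  1.60e-02  8.60e-02]
 [ 7.00e+01  5.15e-01  8.00e-03  8.50e-02]
 [ 8.00e+01  5.11e-01 -1.00e-03  8.00e-02]
 [ 9.00e+01  5.07e-01 -9.00e-03  7.70e-02]
 [ 1.00e+02  5.04e-01 -1.80e-02  1.00e-01]
 [ 1.10e+02  4.99e-01 -2.80e-02  6.90e-02]
 [ 1.20e+02  4.95e-01 -3.80e-02  6.50e-02]
 [ 1.30e+02  4.91e-01 -4.70e-02  6.20e-02]
 [ 1.40e+02  4.86e-01 -5.80e-02  5.70e-02]
 [ 1.50e+02  4.81e-01 -6.90e-02  5.40e-02]]
288
[[ 1.00e+01  5.54e-01  6.60e-02 -0.00e+00]
 [ 2.00e+01  5.42e-01  4.10e-02  9.90e-02]
 [ 3.00e+01  5.40e-01  3.40e-02  9.60e-02]
 [ 4.00e+01  5.36e-01  2.70e-02  9.30e-02]
 [ 5.00e+01  5.33e-01  1.90e-02  8.90e-02]
 [ 6.00e+01  5.30e-01  1.10e-02  8.80e-02]
 [ 7.00e+01  5.27e-01  3.00e-03  8.40e-02]
 [ 8.00e+01  5.23e-01 -6.00e-03  8.10e-02]
 [ 9.00e+01  5.19e-01 -1.50e-02  7.60e-02]
 [ 1.00e+02  5.16e-01 -2.30e-02
[... 607 characters left out ...]
  7.60e-02]
 [ 1.00e+02  5.26e-01 -2.70e-02  1.03e-01]
 [ 1.10e+02  5.24e-01 -3.80e-02  7.00e-02]
 [ 1.20e+02  5.20e-01 -4.80e-02  6.60e-02]
 [ 1.30e+02  5.16e-01 -5.80e-02  6.10e-02]
 [ 1.40e+02  5.12e-01 -6.90e-02  5.70e-02]
 [ 1.50e+02  5.08e-01 -7.90e-02  5.50e-02]]
plate (519.595458984375, -14.050786018371582) 80.00389862060547
1720 x [-0.0634 -0.0475 -0.0304] y [-0.0207 -0.0012  0.0181] z [0.0866 0.0933 0.0994]
((535.695556640625, 28.94001007080078), (34.29731750488281, 39.88310241699219), 67.39726257324219)
1099 x [0.0305 0.0463 0.0646] y [-0.0163  0.0031  0.0228] z [0.0532 0.06   0.0662]
((501.6305236816406, -59.8630485534668), (34.30461120605469, 40.3074951171875), 67.3944091796875)
```

```bash
python3 - <<'E'
from h import *
go([.5376,.0336,.150],np.radians(-21)); print(axes()[1].round(3))
E
```

```text
t 4.0 pos [ 0.4813 -0.0937  0.3316] F [-0.4  -0.33 -0.05] shift [139.1   2.8 181.6] turn -0.34
[[ 0.386  0.923  0.   ]
 [ 0.923 -0.386  0.   ]
 [ 0.     0.    -1.   ]]
```

```bash
python3 -m crank '[{"tx":40,"ty":1,"tz":30,"turn":0},{"tx":80,"ty":2,"tz":75,"turn":-0.3},{"tx":120,"ty":3,"tz":120,"turn":-0.3},{"tx":139,"ty":3,"tz":165,"turn":-0.3},{"tx":139,"ty":3,"tz":181,"turn":-0.3}]' 0 5; python3 -m crank '[{"tx":0,"ty":0,"tz":8,"turn":0},{"tx":0,"ty":0,"tz":14,"turn":0},{"tx":0,"ty":0,"tz":18,"turn":0},{"tx":0,"ty":0,"tz":20,"turn":0},{"tx":0,"ty":0,"tz":20,"turn":0}]'
python3 - <<'E'
from h import *
import cv2
go([.5376,.0336,.118],np.radians(-21))
im,d=ctrl.get_image('scene');cv2.imwrite('pics/s2.png',cv2.resize(im[130:270,200:380,::-1],None,fx=4,fy=4))
E
```

```text
time: 4.62
position: [0.5363, 0.0347, 0.1477]
tool_rot: [-2.589, -1.777, 0.007]
ft_force: [-0.8, -0.6, 0.7]
grip_width: 0.006
grip_force: 0.0
time: 5.25
position: [0.5381, 0.0332, 0.1309]
tool_rot: [2.594, 1.773, 0.001]
ft_force: [0.5, -0.0, -0.4]
grip_width: 0.004
grip_force: 0.0
t 5.25 pos [0.5381 0.0332 0.1309] F [ 0.5  -0.01 -0.36] shift [ 0.2 -0.6 12.9] turn -0.06
```

View pics/s2.png

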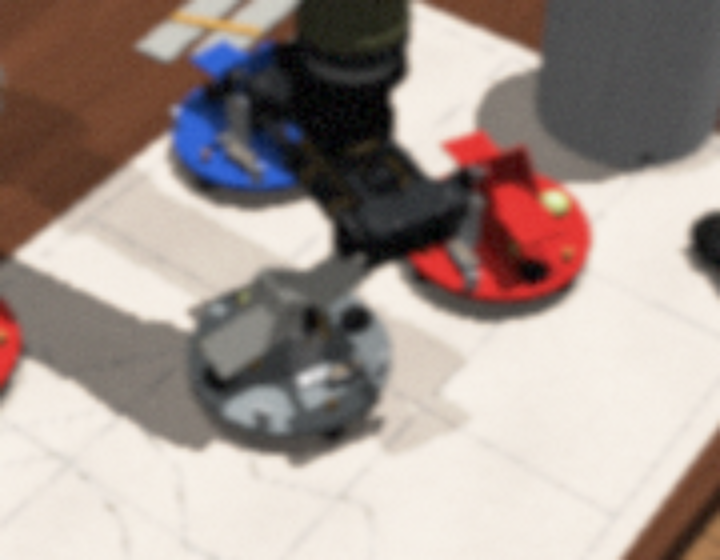

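The fingers at crop (345, 265) stand over the raised lip_b, clear of everything. Pressing now.

```bash
python3 -m crank '[{"tx":0,"ty":0,"tz":5,"turn":0},{"tx":0,"ty":0,"tz":10,"turn":0},{"tx":0,"ty":0,"tz":13,"turn":0},{"tx":0,"ty":0,"tz":16,"turn":0},{"tx":0,"ty":0,"tz":19,"turn":0}]' 0 5; python3 -m crank '[{"tx":0,"ty":0,"tz":3,"turn":0},{"tx":0,"ty":0,"tz":6,"turn":0},{"tx":0,"ty":0,"tz":9,"turn":0},{"tx":0,"ty":0,"tz":12,"turn":0},{"tx":0,"ty":0,"tz":14,"turn":0}]' 
cat > look.py <<'E'
from h import *
s,M=axes(); print('pos',s['position'].round(4),'F',np.round(s['ft_force'],2))
for c in('top','scene'):
    ctrl.get_image(c)
    print(c,[(np.round(r['xyz'],3).tolist(),round(r['confidence'],2)) for r in ctrl.mark_of(c,'lip_a') if np.hypot(r['xyz'][0]-.519,r['xyz'][1]+.015)<.09])
E
python3 look.py
```

```text
time: 5.92
position: [0.5379, 0.0332, 0.1114]
tool_rot: [2.594, 1.773, 0.0]
ft_force: [-0.3, -0.3, 0.6]
grip_width: 0.007
grip_force: 0.0
time: 6.55
position: [0.5379, 0.0332, 0.0973]
tool_rot: [-2.594, -1.773, 0.0]
ft_force: [-0.5, -0.2, -0.0]
grip_width: 0.0
grip_force: 0.0
pos [0.5379 0.0332 0.0973] F [-0.49 -0.15 -0.01]
top [([0.498, -0.07, 0.075], 0.81)]
scene [([0.501, -0.068, 0.077], 0.94), ([0.539, 0.036, 0.076], 0.8)]
```

```bash
python3 -m crank '[{"tx":0,"ty":0,"tz":1,"turn":0},{"tx":0,"ty":0,"tz":2,"turn":0},{"tx":0,"ty":0,"tz":3,"turn":0},{"tx":0,"ty":0,"tz":4,"turn":0},{"tx":0,"ty":0,"tz":4,"turn":0}]'; python3 look.py
```

```text
time: 7.38
position: [0.5378, 0.0332, 0.0935]
tool_rot: [-2.594, -1.773, 0.0]
ft_force: [-0.4, 0.7, -0.6]
grip_width: 0.004
grip_force: 0.0
pos [0.5378 0.0332 0.0935] F [-0.42  0.74 -0.63]
top [([0.5, -0.064, 0.098], 0.67)]
scene [([0.537, 0.034, 0.062], 0.81), ([0.499, -0.062, 0.094], 0.76)]
```

Lip_a is up at about 95 mm and lip_b is down, so the bucket has tipped over. Next I raise the hand and cross to lip_a.

```bash
python3 - <<'E'
from h import *
go([.5004,-.0636,.155],np.radians(-21))
E
python3 -m crank '[{"tx":0,"ty":0,"tz":-30,"turn":0},{"tx":0,"ty":0,"tz":-62,"turn":0},{"tx":0,"ty":0,"tz":-62,"turn":0},{"tx":-50,"ty":0,"tz":-62,"turn":0},{"tx":-95,"ty":0,"tz":-62,"turn":0}]' 0 5;  python3 - <<'E'
from h import *
go([.5004,-.0636,.131],np.radians(-21))
E
```

```text
t 7.58 pos [0.538  0.0333 0.0936] F [-1.19  0.54 -0.18] shift [-103.9    0.2  -61.4] turn -0.06
time: 8.2
position: [0.5024, -0.0563, 0.1546]
tool_rot: [-2.592, -1.774, 0.002]
ft_force: [0.7, -0.6, 0.4]
grip_width: 0.005
grip_force: 0.0
t 8.2 pos [ 0.5024 -0.0563  0.1546] F [ 0.69 -0.64  0.36] shift [-7.5  0.8 23.7] turn -0.05
```

```bash
python3 -m crank '[{"tx":-9,"ty":0.5,"tz":0,"turn":0},{"tx":-9,"ty":0.5,"tz":10,"turn":0},{"tx":-9,"ty":0.5,"tz":20,"turn":0},{"tx":-9,"ty":0.5,"tz":24,"turn":0},{"tx":-9,"ty":0.5,"tz":24,"turn":0}]' 0 5; python3 look.py
```

```text
time: 8.82
position: [0.5005, -0.0631, 0.1309]
tool_rot: [-2.592, -1.774, 0.002]
ft_force: [0.1, -0.1, 0.2]
grip_width: 0.006
grip_force: 0.0
pos [ 0.5005 -0.0631  0.1309] F [ 0.15 -0.05  0.25]
top [([0.539, 0.032, 0.054], 0.58)]
scene [([0.535, 0.032, 0.059], 0.67), ([0.498, -0.061, 0.096], 0.66)]
```

```bash
python3 -m crank '[{"tx":0,"ty":0,"tz":5,"turn":0},{"tx":0,"ty":0,"tz":10,"turn":0},{"tx":0,"ty":0,"tz":13,"turn":0},{"tx":0,"ty":0,"tz":16,"turn":0},{"tx":0,"ty":0,"tz":19,"turn":0}]' 0 5; python3 -m crank '[{"tx":0,"ty":0,"tz":3,"turn":0},{"tx":0,"ty":0,"tz":6,"turn":0},{"tx":0,"ty":0,"tz":9,"turn":0},{"tx":0,"ty":0,"tz":12,"turn":0},{"tx":0,"ty":0,"tz":14,"turn":0}]'; python3 -m crank '[{"tx":0,"ty":0,"tz":1,"turn":0},{"tx":0,"ty":0,"tz":2,"turn":0},{"tx":0,"ty":0,"tz":3,"turn":0},{"tx":0,"ty":0,"tz":4,"turn":0},{"tx":0,"ty":0,"tz":4,"turn":0}]'; python3 look.py
```

```text
time: 9.65
position: [0.5006, -0.0638, 0.1124]
tool_rot: [2.594, 1.773, 0.0]
ft_force: [0.7, -0.1, -0.2]
grip_width: 0.006
grip_force: 0.0
time: 10.28
position: [0.5006, -0.0638, 0.0984]
tool_rot: [-2.594, -1.773, -0.0]
ft_force: [-0.0, -0.9, 0.7]
grip_width: 0.007
grip_force: 0.0
time: 10.9
position: [0.5006, -0.0639, 0.0945]
tool_rot: [-2.594, -1.773, -0.0]
ft_force: [1.1, 0.2, -0.0]
grip_width: 0.003
grip_force: 0.0
pos [ 0.5006 -0.0639  0.0945] F [ 1.07  0.21 -0.03]
top [([0.539, 0.029, 0.083], 0.93)]
scene [([0.5, -0.067, 0.06], 0.44)]
```

```bash
python3 look.py
```

```text
pos [ 0.5007 -0.0638  0.0946] F [-0.74 -0.39 -0.12]
top [([0.537, 0.029, 0.096], 0.64)]
scene [([0.504, -0.065, 0.059], 0.73), ([0.538, 0.028, 0.096], 0.5)]
```

The bucket has fallen back, with lip_b up at 96 mm and lip_a down at 59 mm. I'll withdraw straight up and then away.

```bash
python3 -m crank '[{"tx":0,"ty":0,"tz":-30,"turn":0},{"tx":0,"ty":0,"tz":-70,"turn":0},{"tx":0,"ty":0,"tz":-120,"turn":0},{"tx":0,"ty":0,"tz":-175,"turn":0},{"tx":-30,"ty":0,"tz":-220,"turn":0}]' 0 5; python3 -m crank '[{"tx":0,"ty":0,"tz":0,"turn":0},{"tx":0,"ty":0,"tz":0,"turn":0},{"tx":0,"ty":0,"tz":0,"turn":0},{"tx":0,"ty":0,"tz":0,"turn":0}]'; python3 look.py; python3 - <<'E'
from h import *
import cv2
im,d=ctrl.get_image('wrist');cv2.imwrite('pics/w3.png',im[:,:,::-1])
for q in('gauge','level'):print(q,[(np.round(r['xyz'],3).tolist(),round(r['confidence'],2)) for r in ctrl.mark_of('wrist',q)])
E
```

```text
time: 11.92
position: [0.4904, -0.0898, 0.3167]
tool_rot: [2.589, 1.779, 0.003]
ft_force: [0.9, -0.8, 0.3]
grip_width: 0.001
grip_force: 0.0
time: 12.42
position: [0.4894, -0.0911, 0.3133]
tool_rot: [-2.592, -1.774, 0.003]
ft_force: [0.1, -0.0, 0.6]
grip_width: 0.003
grip_force: 0.0
pos [ 0.4894 -0.0911  0.3133] F [ 0.12 -0.    0.61]
top [([0.498, -0.07, 0.06], 0.96), ([0.536, 0.031, 0.093], 0.92)]
scene [([0.499, -0.067, 0.057], 0.97), ([0.534, 0.031, 0.094], 0.76)]
gauge [([0.293, -0.194, 0.002], 0.86), ([0.52, -0.015, -0.002], 0.61)]
level [([0.464, 0.005, 0.03], 0.57)]
```

View pics/w3.png

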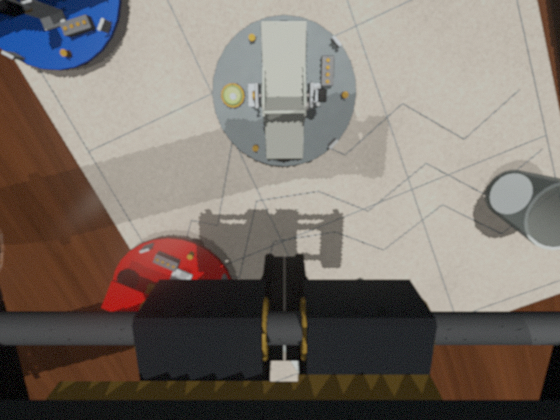

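The picture shows the bucket lying as found, with its up end at (285, 30) and its down end at (285, 140). The gauge has not moved and the hand is clear.

```bash
python3 -c "
from bench import ctrl
print(ctrl.close_job())"
```

```text
the job is handed in; nothing more can be done
None
```

The bucket was tipped over and then tipped back with light fingertip presses; it lies as it was found, the gauge has not moved, the hand is clear, and the job is handed in.

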